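Unlock the bench pull gauge and set its drag pointer

ROBOT

A 6-joint arm with a two-finger parallel gripper is mounted at the origin on the work surface. World frame = base frame: x ahead of the robot, y to its left, z up, the work surface at z = 0. Lengths are in mm, angles in rad, forces in N, time in s.
With the tool pointing down it reaches from about 325 to 775 mm from the base axis. Payload 5.5 kg.
Tool frame: the origin (TCP) lies on the centre line of the jaws, within the pads' length; the fingertips stand 17 mm ahead of it and the grasp point (between the pads) lies 2 mm behind it (env.tips_ahead is the distance from the TCP to the fingertips, in mm); z points along the fingers, y is the line along which they close (so a half turn about z gives the same grasp; the last joint's range is limited). The gripper opens to 85 mm and grips with 20 to 120 N. Pads are 22 mm wide; open, the fingers measure 114 mm over their backs; the gripper's body (76 mm by 85 mm) begins 54 mm behind the grasp point. The pads swing forward as they close: fully open they stand 13 mm farther back than shut.
Start: joints at [-1.366, 0.091, 1.231, -0, 1.82, -0.057], TCP at [155.291, -579.57, 248.275] pointing down, gripper open.
Joint ranges: [-2.87, 2.87], [-0.86, 2.18], [0.17, 2.46], [-1.51, 4.65], [0.06, 2.69], [-2.65, 2.65]. Speed limits (rad/s): [2.57, 2.57, 3.01, 3.14, 3.14, 3.14].

INTERFACE

Orientations are given as a unit quaternion [x, y, z, w].
In Python, from station import env gives the robot as it stands.
- The arm moves only by the tool step_arm, never from a script. Its argument "targets" is one flat list of numbers, 6 for each row, row after row: the shift along the world's x, y, z in cm, then the turn, a rotation vector about the world's x, y, z in rad. In form: [x, y, z, rx, ry, rz, x, y, z, rx, ry, rz, ...]. A call has 1 to 12 rows; each row shifts and turns the commanded pose from where the row before left it; what a row does not reach is not made up. A row lasts 1/8 s, in which the tool goes at most 62.5 mm and 10.7 degrees, less where a joint would pass 70% of its speed; a pose out of reach is approached as far as the arm can. A call with a gripper value outside its range is refused whole. "fingers" is the opening in per cent of the stroke, from 0 (shut) to 100 (fully open), set as the call begins (left out, the last holds). The fingers move at their own pace and stop on an object; the grip force is fixed at half the most. Time passes only in rows, so rows that do not move let the fingers close. It gives the time, the measured TCP pose, the force, the opening and the grip force at its end, in the units of the state.
- env.observe(): the state, without advancing time (a new reading comes with each control period).
- env.capture(name): name is "side" or "top"; returns (picture, depth): 420x560x3 uint8, red, green, blue; 420x560 float32, mm along the optical axis (not along the pixel's ray), 0 where there is no reading.
- env.camera_model(name): a dict with "intrinsics" (3x3 intrinsics, pixels), "R" (3x3) and "t" (3): a world point X has camera coordinates R X + t. Camera axes: x right, y down, z forward; pixel columns grow to the right and rows downward; lengths in mm; the calibration is good to about 2 mm. A picture is of the moment at which its call begins. camera_model takes no time and is no camera call.
- env.sign_off(): hands the job in; it is judged then, once.
The state is a dict: "time": time; "joint_pos": joint angles; "qvel": joint speeds; "joint_torque": joint torques, N m; "tool_pos": TCP position; "tool_rot": TCP orientation; "contact_force": force on the tool from outside, world axes, zero at the start; "moment": the same for the moment, N m; "gripper_width": finger opening in mm; "grasp_force": force on a finger pad.
Only numpy, scipy, OpenCV 4.12 (cv2) and the standard library are available. Lean on these libraries where they do the work, as an engineer would, in place of code of your own. Each camera call takes 0.05 s, during which the arm holds its last target. There are 200 camera calls.

TASK

The bench pull gauge is still locked for transport: turn its black winged lock anticlockwise until it meets its stop, lift it out and leave it lying in the white tray. Then draw the gauge's sprung wire handle out until the slide has carried the drag pointer in between the two prongs of the target marker, keep it there for a second, and let the handle back fully home under control, without letting it snap. Move the pointer only by pulling the handle, do not shift the target marker, and leave the flask, bottle and jar where they stand.

Things in the scene. Friction and masses are not known exactly. Their poses are not given: they have to be found in the camera images.
- gauge: Bench pull gauge bolted to the bench: grey box 90 mm wide (its x) and 210 mm long (its y, from -150 to +60 mm), aluminium deck on top, 50 mm above the bench. Origin on the bench, z up. The wire handle leaves at the +y end and is pulled along +y. On the deck are the lock (x = 0, y = -100 mm) and a white scale plate (y = -45 to +52 mm).
- lock_seat (a point): Centre of the lock's slot, on top of the deck. The slot lies along the gauge's x (an engraved line shows it), 29 x 10 mm, deck 5 mm thick: the lock's cross lugs come up through it only when the wing lies across the gauge, along its x. A hidden stop ends the turn about 4 degrees beyond that.
- lock: Loose black lock, 60 g. Origin on its axis under its flange (35 mm wide, 4 thick, resting on the deck), z up. Above it a wing 36 mm along its x, 12 along its y, from 4 to 32 mm up. Below a 7 mm shaft, 34 long, with cross lugs 24 mm along its x, 6 wide, 7 to 13 mm down, caught under the deck. Starts with its x turned 0.85 to 1.35 rad clockwise (from above) from the gauge's x. Blocks the slide.
- slide (a joint): How far the sprung slide and its handle are drawn out along the gauge's +y: 0 is home, 0.08 m the end. The spring pulls home with 3.6 N at 0, rising 1.8 N per 10 mm.
- bail_mid (a point): Middle of the cross bar of the handle, a D-shaped bail of steel wire 10 mm thick, 30 mm above the bench. At home the cross bar is 62 mm beyond the gauge's +y end face; inside the bail is a clear opening 82 mm wide (gauge x) and 57 mm long (gauge y), down to the bench. Moves with the slide.
- slide_mark (a point): Point of the slide that bears on the drag pointer (under the deck): when it has the same gauge y as pointer_tip it is touching the pointer. At gauge y = -30 mm when home.
- pointer (a joint): Position of the dark drag pointer along the gauge's +y, on the same zero as joint slide: the slide pushes it outward once slide reaches it, and it stays (by friction) where it was pushed when the slide goes back.
- pointer_tip (a point): Tip of the drag pointer, a dark steel blade 44 mm long (gauge x, from -34 to +10 mm) and 3 mm thick (gauge y), 10 mm above the deck. Its tip faces the gap of the target marker.
- fork (a joint): Position of the target marker along the gauge's +y, on the same zero as joints slide and pointer (pointer is centred in the gap when pointer = fork). Stiff; not to be moved.
- fork_mid (a point): Centre of the gap between the two prongs of the dark steel target marker on the deck's +x side; each prong 22 mm long (gauge x) and 4 mm thick, with 9 mm between them (gauge y).
- tray: White tray fixed on the bench, 170 x 140 x 30 mm outside (its x, y, z), walls and floor 5 mm. Origin at the centre of its underside.
- flask: Glass conical flask, 84 mm wide, 122 mm high; origin at the centre of its foot. Bystander.
- bottle: Amber bottle, 60 mm wide, 150 mm high; origin at the centre of its foot. Bystander.
- jar: White jar, 56 mm wide, 65 mm high; origin at the centre of its foot. Bystander.

How it is judged (in metres and radians):
On the way, in this order (a step that is already met when the one before it is completed fails the run):
1. the lock has been lifted out of the gauge (z of lock in the frame of gauge above 0.09 m), for 0.1 s.
2. the lock lies in the tray, let go (x of lock in the frame of tray between -0.08 and 0.08 m and y of lock in the frame of tray between -0.065 and 0.065 m and z of lock in the frame of tray between 0 and 0.045 m and contact force between the fingers and lock below 0.05 N and linear speed of lock below 0.05 m/s), for 0.2 s.
3. the slide is held with its mark within 3.5 mm of the middle of the target marker's gap for 0.7 s (y of slide_mark in the frame of fork_mid between -0.0035 and 0.0035 m), for 0.7 s.
At the end, for the whole second after the job is handed in: The lock lies at rest in the tray, the slide is home (within 4 mm), the drag pointer stands in the gap of the target marker (centres within 3.5 mm) and flask, bottle and jar are within 20 mm of where they stood (value of joint slide below 0.004 m and y of pointer_tip in the frame of fork_mid between -0.0035 and 0.0035 m and x of lock in the frame of tray between -0.08 and 0.08 m and y of lock in the frame of tray between -0.065 and 0.065 m and z of lock in the frame of tray between 0 and 0.045 m and linear speed of lock below 0.02 m/s and distance of each of flask, bottle, jar from where it was at the start of the episode below 0.02 m); the robot touches nothing.
It fails at once if the slide snaps back (faster than 0.25 m/s) (velocity of joint slide below -0.25 m/s).
It fails at once if the fingers push the drag pointer itself (contact force between the fingers and pointer_c1 above 1 N).
It fails at once if the target marker is shifted by more than 3 mm (distance of fork_mid from where it was at the start of the episode above 0.003 m).
It fails at once if a bystander is knocked (moved more than 30 mm) (distance of any of flask, bottle, jar from where it was at the start of the episode above 0.03 m).
It also fails if it takes over 72 s, if anything falls off the work surface, if the arm or the gripper's body presses on something with over 40 N, if the wrist force passes 120 N, or if a joint passes its speed limit or range.

## Working session

There is one attempt and no reset: what is moved stays moved. The work goes in short steps, Python scripts to look and compute and a tool call to move; the robot and the scene stay as the last step left them, time stands still between calls to the robot, and variables do not carry over. Pictures are saved under pics/ and viewed, at most 10 in all, crops included, and the job is handed in when it is done.

Besides the shell and the picture viewer there is one more tool, called after "Call:" by a JSON object that holds its "api" and its "payload". step_arm: Moves the arm, as the interface text tells. Its arguments: {"type":"object","properties":{"targets":{"type":"array","items":{"type":"number"}},"fingers":{"type":"number"}},"required":["targets"]}

```bash
mkdir -p pics
cat > h.py <<'E'
import numpy as np, cv2
from station import env
def shot(name,fn):
    p,d=env.capture(name); cv2.imwrite('pics/'+fn+'.png',p[:,:,::-1]); np.savez('pics/'+fn+'.npz',p=p,d=d); return p,d
def world(name,d):
    m=env.camera_model(name);K=np.array(m['intrinsics']);R=np.array(m['R']);t=np.array(m['t'])
    v,u=np.mgrid[:d.shape[0],:d.shape[1]]
    c=np.stack([(u-K[0,2])/K[0,0]*d,(v-K[1,2])/K[1,1]*d,d],-1)
    return (c-t)@R
def proj(name,X):
    m=env.camera_model(name);c=np.array(m['R'])@np.array(X,float)+m['t'];q=np.array(m['intrinsics'])@c
    return q[:2]/q[2]
E
python3 - <<'E'
from h import *
for n in('top','side'): shot(n,n+'0'); m=env.camera_model(n); print(n,(-np.array(m['R']).T@m['t']).round(),np.array(m['R'])[2].round(2),m['intrinsics'][0][0])
s=env.observe(); print(s)
E
```

```text
top [ 360.   17. 1243.] [ 0.18  0.   -0.98] 477.86502367281844
side [  403. -1026.   691.] [ 0.13  0.85 -0.5 ] 544.6469793225167
{'time': 0.1, 'joint_pos': array([-1.36568933e+00,  9.17988022e-02,  1.23177772e+00, -1.88791878e-06,
        1.81980289e+00, -5.67354577e-02]), 'qvel': array([-0.00034732, -0.00262301, -0.00440397,  0.00112507, -0.00030789,
        0.00027188]), 'joint_torque': array([ 3.27321352e-03, -4.60213530e+01, -4.19220901e+01, -7.22587720e-05,
        1.06041893e-02, -3.95059533e-05]), 'tool_pos': array([ 155.24749348, -579.33355572,  247.24787431]), 'tool_rot': array([ 9.91441685e-01,  1.30547259e-01, -6.71279541e-05, -8.90856431e-04]), 'contact_force': array([ 0.30182414,  0.12135954, -0.18761049]), 'moment': array([ 0.02202203, -0.00810994,  0.00685279]), 'grasp_force': 0.0, 'gripper_width': 85.47124773323392}
```

View pics/top0.png

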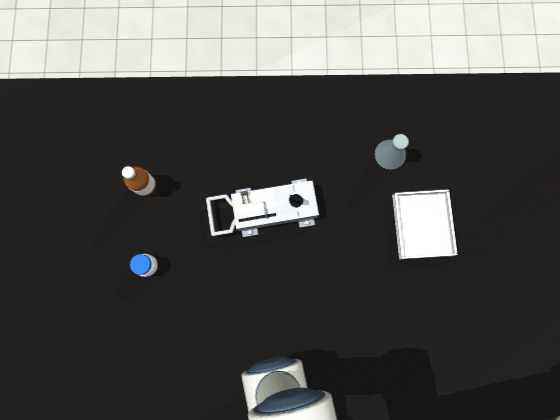

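View pics/side0.png

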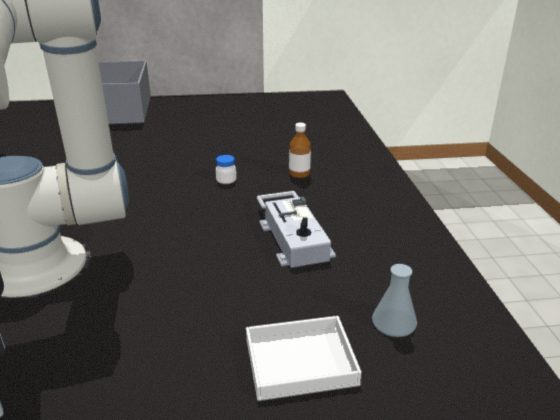

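The top view has image up = +x and left = +y. The lock is at (296,201), the bail at (215,215), the deck spans (235–318, 182–228), and the tray is at (425,225). The gauge's +y points roughly along world +y.

Run:
```python
from h import *
z=np.load('pics/top0.npz');p,d=z['p'],z['d'];W=world('top',d);
v,u=np.mgrid[:420,:560]
box=(u>195)&(u<330)&(v>170)&(v<245)&(d>0)
Z=W[...,2]
print('bench z',np.median(Z[260:300,200:400]))
m=box&(Z>44)&(Z<56); q=W[m][:,:2].astype(np.float32); print('deck',m.sum(),cv2.minAreaRect(q),np.median(Z[m]))
m=box&(Z>70); print('lock',m.sum(),W[m].mean(0),Z[m].max(),cv2.minAreaRect(W[m][:,:2].astype(np.float32)))
m=box&(Z>24)&(Z<42)&(u<245); q=W[m]; print('bail',m.sum(),cv2.minAreaRect(q[:,:2].astype(np.float32)),np.median(q[:,2]))
e=(u<218)&m; print('crossbar',W[e].mean(0),np.median(W[e],0),cv2.fitLine(W[e][:,:2].astype(np.float32),2,0,.01,.01).ravel())
m=(u>385)&(u<465)&(v>180)&(v<265)&(Z>22)&(Z<40); print('tray',m.sum(),cv2.minAreaRect(W[m][:,:2].astype(np.float32)))
for n,a in dict(flask=(370,415,125,170),bottle=(120,158,160,198),jar=(128,160,250,280)).items():
    m=(u>a[0])&(u<a[1])&(v>a[2])&(v<a[3])&(Z>20); print(n,W[m].mean(0).round(),Z[m].max(), W[m].min(0).round(),W[m].max(0).round())
c=cv2.resize(p[165:250,195:330],None,fx=5.8,fy=5.8,interpolation=cv2.INTER_CUBIC)
cv2.imwrite('pics/c0.png',c[:,:,::-1])
```

```text
bench z 0.3933779578682457
deck 2701 ((573.6441650390625, 34.2132568359375), (91.32206726074219, 212.19183349609375), 9.325250625610352) 50.29902085910249
lock 79 [581.31211197 -20.74043612  81.32661748] 87.48800800801885 ((581.9116821289062, -20.87908172607422), (35.87498092651367, 12.967677116394043), 72.01329040527344)
bail 364 ((553.2128295898438, 160.42501831054688), (102.54295349121094, 86.13713073730469), 9.523306846618652) 34.035690974397795
crossbar [551.30838936 195.22470998  33.78846243] [552.19686456 196.13291518  33.92692486] [9.9595600e-01 8.9842193e-02 5.5130841e+02 1.9522472e+02]
tray 584 ((523.67333984375, -352.2891845703125), (169.9782257080078, 142.38011169433594), 2.9048001766204834)
flask [ 703. -267.   79.] 1242.6704788428221 [ 360. -310.   20.] [ 748.   17. 1243.]
bottle [627. 365. 104.] 1242.6704788428221 [360.  17.  20.] [ 666.  405. 1243.]
jar [423. 354.  72.] 1242.6704788428221 [360.  17.  20.] [ 452.  388. 1243.]
```

View pics/c0.png

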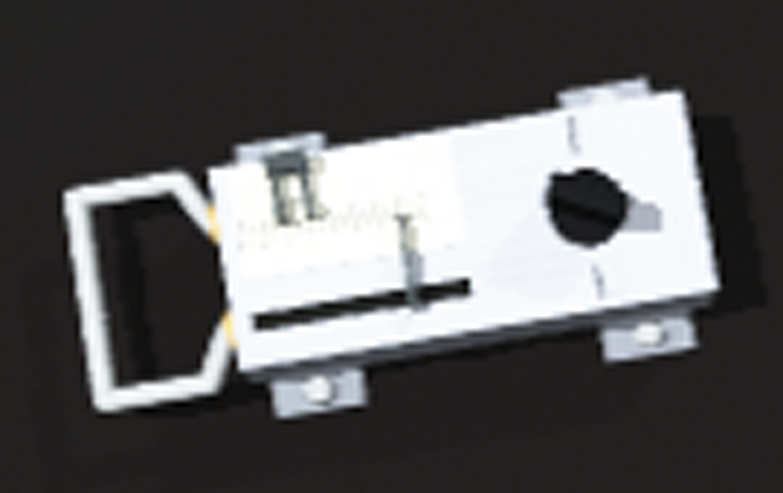

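Run:
```python
from h import *
ims=[]
for n,(u0,u1,v0,v1) in dict(top=(280,312,185,217),side=(285,325,205,245)).items():
    z=np.load(f'pics/{n}0.npz');p,d=z['p'],z['d'];W=world(n,d)
    print(n)
    S=W[v0:v1,u0:u1]; m=(S[...,2]>74)&(S[...,2]<95)
    q=S[m][:,:2]; c=q.mean(0); w,V=np.linalg.eigh(np.cov((q-c).T)); print(c,np.sqrt(w),np.degrees(np.arctan2(V[1,1],V[0,1])), len(q))
    if n=='top':
        for r in S[3:26,4:26,2]: print(' '.join('%3d'%x for x in r))
    c=p[v0:v1,u0:u1].astype(float); c=np.clip(c*3,0,255).astype(np.uint8)
    ims.append(cv2.resize(c,(400,400),interpolation=cv2.INTER_CUBIC))
cv2.imwrite('pics/c1.png',np.hstack(ims)[:,:,::-1])
```

```text
top
[581.35749984 -20.99116951] [ 3.78220596 10.36642627] 68.71168303529832 77
 53  48  47  48  56  50  46  54  53  46  46  50  50  49  49  51  50  55  53  49  50  53
 47  53  49  51  46  53  50  50  50  52  51  51  49  46  46  53  51  50  50  54  52  49
 50  45  48  52  49  51  48  48  48  53  46  53  46  42  54  48  50  47  52  53  49  47
 50  50  52  49  48  47  49  49  47  51  49  48  48  50  51  49  48  45  52  50  48  51
 45  49  46  52  50  51  48  50  51  49  48  54  49  50  52  49  50  53  47  45  53  47
 50  47  48  45  51  48  52  47  47  47  48  48  51  56  51  47  50  50  51  47  48  47
 52  50  50  48  51  52  80  50  50  54  55  55  52  54  54  50  51  46  48  51  54  52
 48  53  51  50  50  80  87  81  80  83  53  55  56  53  54  53  52  51  50  49  47  52
 54  52  52  51  50  79  81  81  82  84  80  77  80  56  53  55  54  52 1242  47  53  52
 49  50  51  55  53  80  83  85  79  79  80  81  86  79  81  81  50  51  49  47  52  50
 47  47  50  48  47  83  82  83  84  80  82  85  80  83  83  80  83  81  76  51  52  54
 48  51  45  53  51  72  77  79  83  83  80  83  85 
[... 384 characters left out ...]
 49
 50  52  52  48  52  46  53  52  56  53  52  52  53  52  51  50  53  57  48  44  51  52
 49  49  45  47  49  51  50  53  57  54  50  53  54  53  52  52  55  45  53  51  49  47
 53  51  54  47  50  48  54  49  53  52  53  53  52  58  57  53  44  53  53  49  47  57
 48  47  49  49  53  46  46  54  48  49  51  53  47  51  50  49  49  47  45  47  51  53
 52  48  51  50  54  51  52  51  51  50  48  53 1242  54  50  49  51  47  52  43  48  51
 54  48  50  51  51  49  48  55  54  51  46  49  49  52  47  46  44  56  49  50  45  50
 48  49  50  47  49  48  48  54  52  51  50  53  50  47  53  50  46  44  58  50  51  48
side
[582.92432758 -26.61750986] [ 3.70190617 11.54776178] 69.44414963760663 66
```

View pics/c1.png

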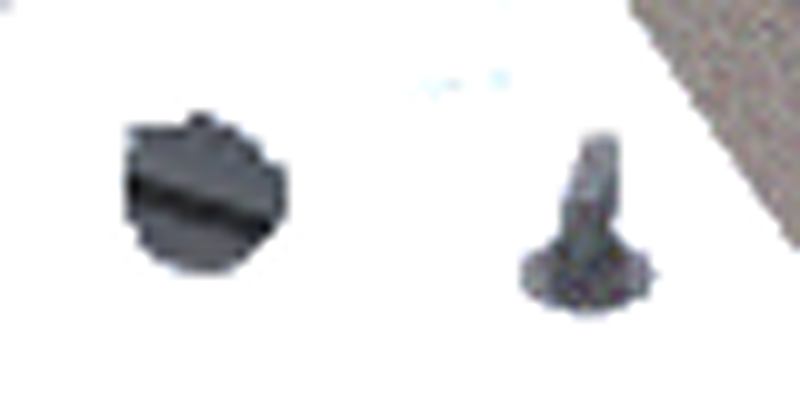

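The wing's long axis lies at about 71° in world, and the gauge's x is at 9.3°. That puts the wing about 62° anticlockwise of gauge x, or 118° clockwise of it if read the other way. This doesn't match the stated 0.85–1.35 rad, so I'll turn it anticlockwise and use the moment reading to find the stop.

Call:
{"api": "step_arm", "payload": {"targets": [3.55,4.66,-0.9,0,0,0.0815,3.55,4.66,-0.9,0,0,0.0815,3.55,4.66,-0.9,0,0,0.0815,3.55,4.66,-0.9,0,0,0.0815,3.55,4.66,-0.9,0,0,0.0815,3.55,4.66,-0.9,0,0,0.0815,3.55,4.66,-0.9,0,0,0.0815,3.55,4.66,-0.9,0,0,0.0815,3.55,4.66,-0.9,0,0,0.0815,3.55,4.66,-0.9,0,0,0.0815,3.55,4.66,-0.9,0,0,0.0815,3.55,4.66,-0.9,0,0,0.0815], "fingers": 50}}

```text
time: 1.6
tool_pos: [582.0, -18.6, 139.6]
tool_rot: [0.813, 0.582, -0.0, -0.0]
contact_force: [0.9, -0.9, -0.2]
gripper_width: 42.7
grasp_force: 0.0
```

Call:
{"api": "step_arm", "payload": {"targets": [0,0,0,0,0,0,0,0,0,0,0,0]}}

```text
time: 1.85
tool_pos: [580.9, -20.5, 139.7]
tool_rot: [0.814, 0.581, -0.001, -0.0]
contact_force: [-0.2, -0.6, 0.0]
gripper_width: 42.6
grasp_force: 0.0
```

Call:
{"api": "step_arm", "payload": {"targets": [0.02,0,-2,0,0,0,0.02,0,-2,0,0,0,0,0,-1.6,0,0,0,0,0,-0.8,0,0,0,0,0,0,0,0,0]}}

```text
time: 2.48
tool_pos: [581.2, -20.5, 75.4]
tool_rot: [0.814, 0.581, -0.001, -0.0]
contact_force: [0.0, -1.0, 0.3]
gripper_width: 42.6
grasp_force: 0.0
```

Call:
{"api": "step_arm", "payload": {"targets": [0,0,0,0,0,0,0,0,0,0,0,0,0,0,0,0,0,0,0,0,0,0,0,0], "fingers": 0}}

```text
time: 2.98
tool_pos: [582.5, -20.4, 77.4]
tool_rot: [0.814, 0.581, 0.001, 0.001]
contact_force: [1.2, 0.5, 4.9]
gripper_width: 10.4
grasp_force: 61.8
```

Call:
{"api": "step_arm", "payload": {"targets": [0,0,0.2,0,0,0,0,0,0,0,0,0.1,0,0,0,0,0,0.1,0,0,0,0,0,0]}}

```text
time: 3.48
tool_pos: [581.0, -20.3, 77.5]
tool_rot: [0.752, 0.659, -0.001, -0.001]
contact_force: [0.2, 0.5, -1.1]
gripper_width: 10.6
grasp_force: 61.2
```

```bash
cat > s.py <<'E'
from h import *
s=env.observe(); q=s['tool_rot']; print(s['time'],s['tool_pos'].round(1),'tool x yaw',np.degrees(2*np.arctan2(q[1],q[0])).round(2),'F',s['contact_force'].round(2),'M',s['moment'].round(3),'w',s['gripper_width'].round(1),s['grasp_force'].round(1),'j',s['joint_pos'].round(2),env.tips_ahead)
E
python3 s.py
```

```text
Traceback (most recent call last):
  File "s.py", line 2, in <module>
    s=env.observe(); q=s['tool_rot']; print(s['time'],s['tool_pos'].round(1),'tool x yaw',np.degrees(2*np.arctan2(q[1],q[0])).round(2),'F',s['contact_force'].round(2),'M',s['moment'].round(3),'w',s['gripper_width'].round(1),s['grasp_force'].round(1),'j',s['joint_pos'].round(2),env.tips_ahead)
                                                                                                                                                                                                    ^^^^^^^^^^^^^^^^^^^^^^^^
AttributeError: 'float' object has no attribute 'round'
```

```bash
sed -i "s/s\['gripper_width'\].round(1),s\['grasp_force'\].round(1)/s['gripper_width'],s['grasp_force']/" s.py; python3 s.py
```

```text
3.475 [581.  -20.3  77.5] tool x yaw 82.44 F [ 0.16  0.52 -1.08] M [-0.048  0.044 -0.021] w 10.641610504733846 61.16801619529724 j [-0.09  0.08  1.55  0.    1.52  0.04] 17.0
```

Call:
{"api": "step_arm", "payload": {"targets": [0,0,0,0,0,0.14,0,0,0,0,0,0.14,0,0,0,0,0,0.14,0,0,0,0,0,0.14,0,0,0,0,0,0]}}

```text
time: 4.1
tool_pos: [581.3, -20.3, 77.8]
tool_rot: [0.542, 0.841, -0.0, -0.001]
contact_force: [-0.2, -0.0, -0.1]
gripper_width: 10.8
grasp_force: 61.2
```

```bash
python3 s.py
```

```text
4.1 [581.3 -20.3  77.8] tool x yaw 114.41 F [-0.22 -0.03 -0.08] M [ 0.023  0.016 -0.015] w 10.762229726032459 61.151719093322754 j [-0.09  0.08  1.55  0.    1.52 -0.52] 17.0
```

Call:
{"api": "step_arm", "payload": {"targets": [0,0,0,0,0,0.14,0,0,0,0,0,0.14,0,0,0,0,0,0.14,0,0,0,0,0,0.14,0,0,0,0,0,0.14,0,0,0,0,0,0.14,0,0,0,0,0,0.14,0,0,0,0,0,0]}}

```text
time: 5.1
tool_pos: [581.5, -20.4, 78.0]
tool_rot: [0.083, 0.997, -0.0, -0.0]
contact_force: [-0.5, 0.1, -0.8]
gripper_width: 11.1
grasp_force: 61.1
```

```bash
python3 s.py
```

```text
5.1 [581.5 -20.4  78. ] tool x yaw 170.46 F [-0.54  0.14 -0.77] M [ 0.012  0.014 -0.023] w 11.136694024941333 61.14133358001709 j [-0.09  0.08  1.55 -0.    1.52 -1.5 ] 17.0
```

Call:
{"api": "step_arm", "payload": {"targets": [0,0,0,0,0,0.1,0,0,0,0,0,0.1,0,0,0,0,0,0.1,0,0,0,0,0,0.05,0,0,0,0,0,0.05,0,0,0,0,0,0]}}

```text
time: 5.85
tool_pos: [582.1, -21.6, 78.3]
tool_rot: [-0.116, 0.993, -0.001, 0.001]
contact_force: [2.6, -5.2, -1.9]
gripper_width: 10.6
grasp_force: 60.9
```

```bash
python3 s.py
```

```text
5.85 [582.1 -21.6  78.3] tool x yaw 193.3 F [ 2.55 -5.23 -1.86] M [-0.881 -0.543 -0.073] w 10.56343601511882 60.918949842453 j [-0.09  0.08  1.55 -0.    1.52 -1.9 ] 17.0
```

Call:
{"api": "step_arm", "payload": {"targets": [0,0,0,0,0,-0.07,0,0.05,0,0,0,0,0,0,0.4,0,0,0,0,0,0.4,0,0,0,0,0,0,0,0,0]}}

```text
time: 6.48
tool_pos: [581.5, -20.3, 86.5]
tool_rot: [-0.084, 0.997, -0.0, -0.0]
contact_force: [-1.5, -4.7, -0.3]
gripper_width: 10.6
grasp_force: 61.1
```

```bash
python3 s.py
```

```text
6.475 [581.5 -20.3  86.5] tool x yaw 189.59 F [-1.54 -4.7  -0.27] M [-0.893  0.203  0.013] w 10.613101738358436 61.053539514541626 j [-0.09  0.07  1.54 -0.    1.53 -1.83] 17.0
```

Call:
{"api": "step_arm", "payload": {"targets": [0,0,0.5,0,0,0,0,0,0.5,0,0,0,0,0,1,0,0,0,0,0,1.5,0,0,0,0,0,2,0,0,0,0,0,2,0,0,0,0,0,0,0,0,0]}}

```text
time: 7.35
tool_pos: [583.0, -19.6, 164.8]
tool_rot: [-0.084, 0.996, -0.0, 0.003]
contact_force: [-0.8, -0.2, -0.7]
gripper_width: 10.6
grasp_force: 61.2
```

Run:
```python
from h import *
import runpy; runpy.run_path('s.py')
p,d=shot('side','side1'); c=cv2.resize(p[150:280,240:370],(600,600),interpolation=cv2.INTER_CUBIC); cv2.imwrite('pics/c2.png',c[:,:,::-1])
```

```text
7.35 [583.  -19.6 164.8] tool x yaw 189.66 F [-0.78 -0.16 -0.68] M [ 0.048 -0.014 -0.008] w 10.625073438791436 61.152530908584595 j [-0.09  0.04  1.43  0.    1.66 -1.83] 17.0
```

View pics/c2.png

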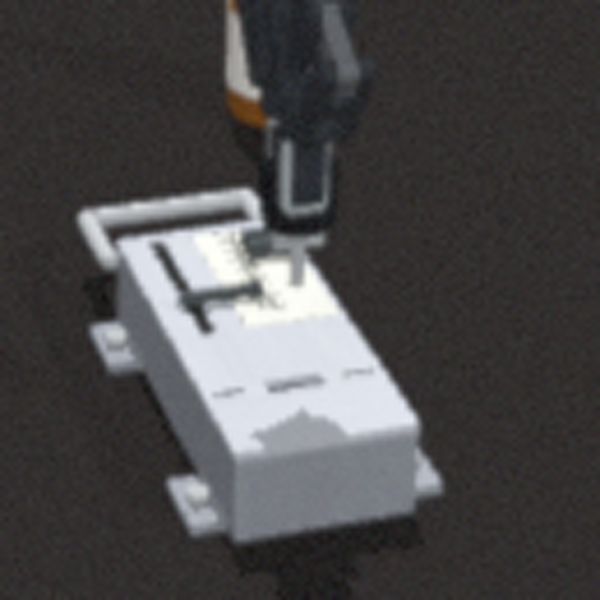

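The lock is out and hanging in the jaws, and the slot on the deck is empty. Next I'll carry it to the tray.

Call:
{"api": "step_arm", "payload": {"targets": [-1,-5.5,0,0,0,0,-1,-5.5,0,0,0,0,-1,-5.5,0,0,0,0,-1,-5.5,0,0,0,0,-1,-5.5,0,0,0,0,-0.8,-5.6,0,0,0,0,0,0,-2.5,0,0,0,0,0,-2.5,0,0,0,0,0,-2.5,0,0,0,0,0,-1.5,0,0,0,0,0,-0.5,0,0,0,0,0,0,0,0,0]}}

```text
time: 8.9
tool_pos: [523.8, -350.8, 66.7]
tool_rot: [-0.084, 0.996, -0.0, 0.0]
contact_force: [-0.7, 0.3, -0.9]
gripper_width: 10.8
grasp_force: 61.2
```

```bash
python3 s.py
```

```text
8.9 [ 523.8 -350.8   66.7] tool x yaw 189.65 F [-0.68  0.3  -0.92] M [ 0.015 -0.065 -0.041] w 10.782649480968772 61.24049663543701 j [-0.64  0.21  1.42  0.    1.51 -2.38] 17.0
```

Call:
{"api": "step_arm", "payload": {"targets": [0,0,0,0,0,0,0,0,0,0,0,0,0,0,0,0,0,0,0,0,0,0,0,0], "fingers": 55}}

```text
time: 9.4
tool_pos: [523.7, -350.9, 66.3]
tool_rot: [-0.084, 0.996, -0.0, 0.0]
contact_force: [0.5, -0.8, -0.1]
gripper_width: 46.8
grasp_force: 0.0
```

Call:
{"api": "step_arm", "payload": {"targets": [0,0,1,0,0,0,0,0,2,0,0,0,0,0,4,0,0,0,0,0,4,0,0,0,0,0,3,0,0,0]}}

```text
time: 10.02
tool_pos: [524.1, -351.2, 210.9]
tool_rot: [-0.084, 0.996, -0.002, 0.002]
contact_force: [0.0, -0.0, 0.2]
gripper_width: 47.0
grasp_force: 0.0
```

Run:
```python
from h import *
p,d=shot('side','side2'); c=cv2.resize(p[280:410,200:400],None,fx=3,fy=3,interpolation=cv2.INTER_CUBIC); cv2.imwrite('pics/c3.png',c[:,:,::-1])
```

```text
(no output)
```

View pics/c3.png

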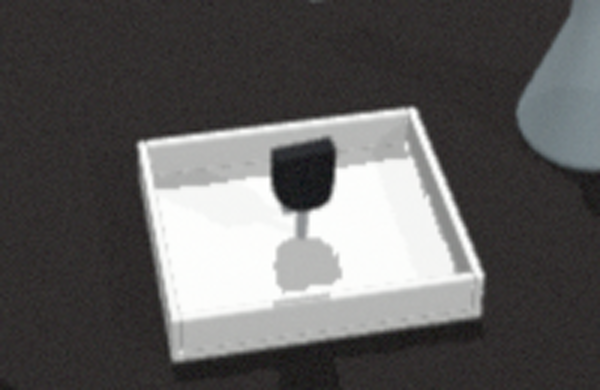

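The lock appears to be standing on its shaft in the middle of the tray. I'll check whether it topples on its own.

Call:
{"api": "step_arm", "payload": {"targets": [0,0,0,0,0,0,0,0,0,0,0,0,0,0,0,0,0,0], "fingers": 10}}

```text
time: 10.45
tool_pos: [523.3, -350.6, 204.6]
tool_rot: [-0.084, 0.996, 0.001, -0.001]
contact_force: [0.7, 0.3, -0.1]
gripper_width: 8.8
grasp_force: 0.0
```

```bash
cat > lk.py <<'E'
from h import *
p,d=shot('side','side3'); W=world('side',d)
S=W.reshape(-1,3); m=(p.reshape(-1,3).max(1)<70)&(abs(S[:,0]-523)<70)&(abs(S[:,1]+352)<58)&(S[:,2]>8)&(S[:,2]<95)
q=S[m]; print(len(q),q.mean(0),q.min(0),q.max(0))
E
python3 lk.py
```

```text
390 [ 524.37189311 -357.22900287   57.14406763] [ 507.41717945 -368.97220012   40.72635759] [ 541.8984998  -345.6630803    73.71245071]
```

It's standing upright and steady, so I'll tip it over gently toward +x with the closed fingers.

Call:
{"api": "step_arm", "payload": {"targets": [-5,0,0,0,0,0,0,0,-5,0,0,0,0,0,-5,0,0,0,0,0,-3.2,0,0,0,0.8,0,0,0,0,0,0.8,0,0,0,0,0,0.8,0,0,0,0,0,0.8,0,0,0,0,0,0.8,0,0,0,0,0,0.4,0,0,0,0,0,0,0,0,0,0,0]}}

```text
time: 11.88
tool_pos: [517.9, -350.8, 74.1]
tool_rot: [-0.084, 0.996, 0.0, -0.0]
contact_force: [0.2, 0.6, -0.2]
gripper_width: 8.6
grasp_force: 0.0
```

Call:
{"api": "step_arm", "payload": {"targets": [-3,0,3,0,0,0,0,0,5,0,0,0,0,0,5,0,0,0,0,0,0,0,0,0]}}

```text
time: 12.38
tool_pos: [488.8, -352.1, 210.7]
tool_rot: [-0.084, 0.996, -0.004, 0.004]
contact_force: [0.4, -0.3, -0.6]
gripper_width: 8.5
grasp_force: 0.0
```

```bash
sed -i 's/>8)/>12)/' lk.py; python3 lk.py; python3 s.py
```

```text
256 [ 577.69249927 -347.37661534   30.72712078] [ 563.58781643 -361.60336732   12.10406361] [ 592.85516972 -332.91701122   43.49058525]
12.425 [ 488.2 -351.5  207.4] tool x yaw 189.62 F [ 0.19 -1.04 -0.55] M [0.014 0.037 0.012] w 8.601879155263713 0.0 j [-0.68  0.09  1.31 -0.    1.74 -2.42] 17.0
```

The lock now lies in the tray with its flange at about tray x +40. Next I'll measure the target gap and the pointer in gauge coordinates.

```bash
cat > rect.py <<'E'
from h import *
import sys
a=np.radians(9.4); gx=np.array([np.cos(a),np.sin(a),0]); gy=np.array([-np.sin(a),np.cos(a),0]); O=np.array([566.3,78.6,0])
def rect(p,Z=60,s=6,cam='top'):
    src=[];dst=[]
    for x,y in((-45,-60),(45,-60),(45,60),(-45,60)):
        src.append(proj(cam,O+x*gx+y*gy+[0,0,Z])); dst.append(((y+60)*s,(45-x)*s))
    H=cv2.getPerspectiveTransform(np.float32(src),np.float32(dst))
    return cv2.warpPerspective(p,H,(120*s,90*s),flags=cv2.INTER_CUBIC)
def go(fn,x0=12,x1=32):
    ps=[env.capture('top') for _ in range(3)]
    p=np.mean([q[0] for q in ps],0).astype(np.uint8)
    r=rect(p); g=r.mean(2); g=np.minimum(g,255)
    for nm,(lo,hi) in dict(fork=(14,30),ptr=(-25,5)).items():
        pr=g[int((45-hi)*6):int((45-lo)*6)].mean(0)[::6]
        print(nm,' '.join('%d:%d'%(i-60,v) for i,v in enumerate(pr)))
    cv2.imwrite('pics/'+fn+'.png',r[:,:,::-1])
if __name__=='__main__': go(sys.argv[1])
E
python3 rect.py r0
```

```text
fork -60:241 -59:241 -58:240 -57:240 -56:240 -55:240 -54:240 -53:240 -52:240 -51:240 -50:240 -49:241 -48:244 -47:246 -46:249 -45:250 -44:252 -43:252 -42:252 -41:252 -40:252 -39:252 -38:252 -37:252 -36:252 -35:251 -34:250 -33:249 -32:248 -31:248 -30:249 -29:251 -28:252 -27:251 -26:251 -25:251 -24:250 -23:249 -22:247 -21:247 -20:248 -19:251 -18:252 -17:252 -16:251 -15:251 -14:251 -13:250 -12:249 -11:248 -10:249 -9:251 -8:252 -7:252 -6:252 -5:251 -4:251 -3:250 -2:249 -1:247 0:248 1:250 2:252 3:252 4:252 5:251 6:252 7:251 8:248 9:242 10:234 11:222 12:205 13:188 14:172 15:153 16:130 17:116 18:128 19:162 20:199 21:225 22:231 23:217 24:194 25:173 26:159 27:147 28:128 29:109 30:105 31:123 32:160 33:200 34:230 35:245 36:249 37:247 38:246 39:247 40:249 41:250 42:249 43:249 44:249 45:249 46:247 47:244 48:243 49:245 50:246 51:245 52:243 53:242 54:242 55:241 56:233 57:214 58:191 59:176
ptr -60:240 -59:240 -58:240 -57:240 -56:240 -55:240 -54:240 -53:240 -52:240 -51:240 -50:240 -49:241 -48:241 -47:241 -46:240 -45:237 -44:235 -43:235 -42:235 -41:234 -40:235 -39:235 -38:235 -37:236 -36:236 -35:235 -34:236 -33:237 -32:238 -31:238 -30:237 -29:233 -28:221 -27:200 -26:177 -25:162 -24:154 -23:145 -22:137 -21:139 -20:155 -19:183 -18:210 -17:226 -16:233 -15:235 -14:233 -13:232 -12:231 -11:232 -10:233 -9:234 -8:235 -7:236 -6:236 -5:235 -4:236 -3:237 -2:238 -1:238 0:237 1:236 2:235 3:234 4:234 5:234 6:234 7:235 8:235 9:235 10:235 11:236 12:237 13:238 14:238 15:237 16:236 17:235 18:234 19:233 20:233 21:234 22:235 23:235 24:235 25:235 26:235 27:236 28:236 29:237 30:236 31:236 32:237 33:237 34:237 35:237 36:236 37:236 38:235 39:234 40:234 41:234 42:235 43:235 44:236 45:236 46:235 47:236 48:236 49:237 50:239 51:240 52:242 53:243 54:243 55:241 56:230 57:202 58:151 59:93
```

View pics/r0.png

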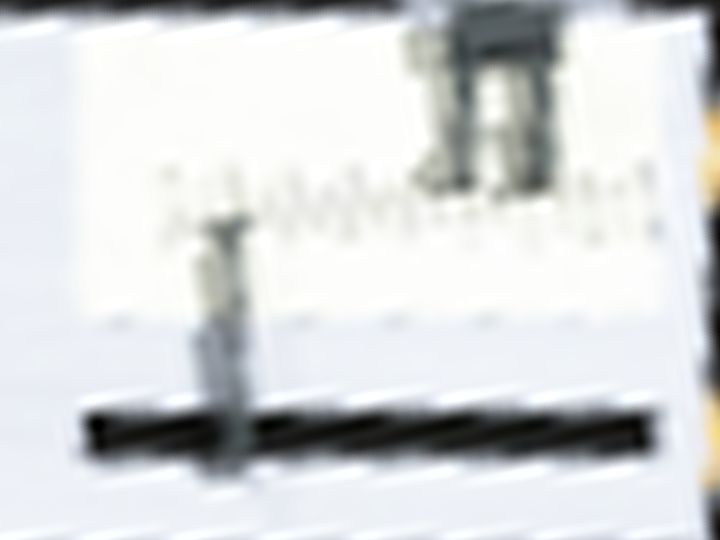

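In gauge y the prongs sit at about 17.2 and 29.8, so the gap centre is near 23.5. The pointer is at about −21.7. The draw needed is about 53.5 mm. I'll hook the shut fingers inside the bail.

Call:
{"api": "step_arm", "payload": {"targets": [0.62,5.24,-0.6,0,0,-0.157,0.62,5.24,-0.6,0,0,-0.157,0.62,5.24,-0.6,0,0,-0.157,0.62,5.24,-0.6,0,0,-0.157,0.62,5.24,-0.6,0,0,-0.157,0.62,5.24,-0.6,0,0,-0.157,0.62,5.24,-0.6,0,0,-0.157,0.62,5.24,-0.6,0,0,-0.157,0.62,5.24,-0.6,0,0,-0.157,0.62,5.24,-0.6,0,0,-0.157,0,0,0,0,0,0,0,0,0,0,0,0], "fingers": 0}}

```text
time: 14.08
tool_pos: [549.0, 172.7, 142.7]
tool_rot: [0.644, 0.765, -0.001, -0.001]
contact_force: [0.1, -0.5, 0.7]
gripper_width: -0.0
grasp_force: 0.0
```

```bash
cat > g.py <<'E'
from h import *
from rect import O,gx,gy
import runpy; runpy.run_path('s.py')
t=env.observe()['tool_pos']-O; print('gauge xyz',(t@gx).round(2),(t@gy).round(2),t[2].round(2))
E
python3 g.py
```

```text
14.075 [549.  172.7 142.7] tool x yaw 99.79 F [ 0.1  -0.49  0.73] M [-0.015 -0.007 -0.022] w -0.034126517631154436 0.0 j [ 0.25  0.03  1.48 -0.    1.63  0.08] 17.0
gauge xyz -1.68 95.67 142.71
```

Call:
{"api": "step_arm", "payload": {"targets": [0.1,0,-4,0,0,0,0.07,0,-4,0,0,0,0,0,-2.5,0,0,0,0,0,-1,0,0,0,0,0,0,0,0,0,-0.07,0.39,0,0,0,0,-0.07,0.39,0,0,0,0,0,0,0,0,0,0]}}

```text
time: 15.08
tool_pos: [550.5, 181.4, 30.3]
tool_rot: [0.645, 0.764, 0.001, 0.001]
contact_force: [0.8, 0.5, 0.1]
gripper_width: -0.1
grasp_force: 0.0
```

```bash
python3 g.py
```

```text
15.075 [550.5 181.4  30.3] tool x yaw 99.72 F [0.84 0.48 0.14] M [-0.028  0.003  0.029] w -0.05121444308915435 0.0037567598337773234 j [ 0.26  0.1   1.61 -0.    1.43  0.09] 17.0
gauge xyz 1.16 104.01 30.28
```

Call:
{"api": "step_arm", "payload": {"targets": [-0.1,0.58,0,0,0,0,-0.1,0.58,0,0,0,0,-0.1,0.58,0,0,0,0,-0.1,0.58,0,0,0,0,-0.1,0.58,0,0,0,0,-0.1,0.58,0,0,0,0,-0.1,0.58,0,0,0,0,0,0,0,0,0,0,0,0,0,0,0,0]}}

```text
time: 16.2
tool_pos: [544.3, 219.7, 30.1]
tool_rot: [0.645, 0.764, -0.0, 0.002]
contact_force: [2.2, -10.5, 3.7]
gripper_width: -0.3
grasp_force: 5.1
```

```bash
python3 g.py; python3 rect.py r1 | cut -c1-700 | sed 's/-60.*-30:/-30:/'
```

```text
16.2 [544.3 219.7  30.1] tool x yaw 99.62 F [  2.18 -10.46   3.71] M [-1.548 -0.546 -0.016] w -0.2575923338158271 5.110110193490982 j [ 0.33  0.12  1.59 -0.    1.43  0.16] 17.0
gauge xyz 1.3 142.8 30.11
fork -30:251 -29:253 -28:253 -27:253 -26:252 -25:252 -24:252 -23:251 -22:250 -21:249 -20:250 -19:252 -18:253 -17:253 -16:253 -15:252 -14:252 -13:252 -12:251 -11:250 -10:250 -9:252 -8:253 -7:253 -6:253 -5:252 -4:252 -3:252 -2:250 -1:249 0:250 1:252 2:253 3:253 4:253 5:253 6:253 7:253 8:249 9:245 10:237 11:227 12:211 13:195 14:180 15:160 16:136 17:121 18:134 19:168 20:205 21:230 22:235 23:222 24:200 25:180 26:167 27:154 28:134 29:115 30:110 31:126 32:160 33:
ptr -30:173 -29:174 -28:174 -27:173 -26:172 -25:171 -24:171 -23:170 -22:171 -21:172 -20:173 -19:174 -18:174 -17:175 -16:174 -15:174 -14:173 -13:172 -12:171 -11:171 -10:172 -9:173 -8:173 -7:174 -6:174 -5:173 -4:174 -3:174 -2:175 -1:176 0:177 1:178 2:175 3:167 4:153 5:130 6:106 7:94 8:102 9:123 10:144 11:157 12:162 13:163 14:164 15:166 16:170 17:172 18:173 19:174 20:174 21:174 22:175 23:175 24:175 25:174 26:174 27:174 28:173 29:174 30:175 31:176 32:176 33:17
```

View pics/r1.png

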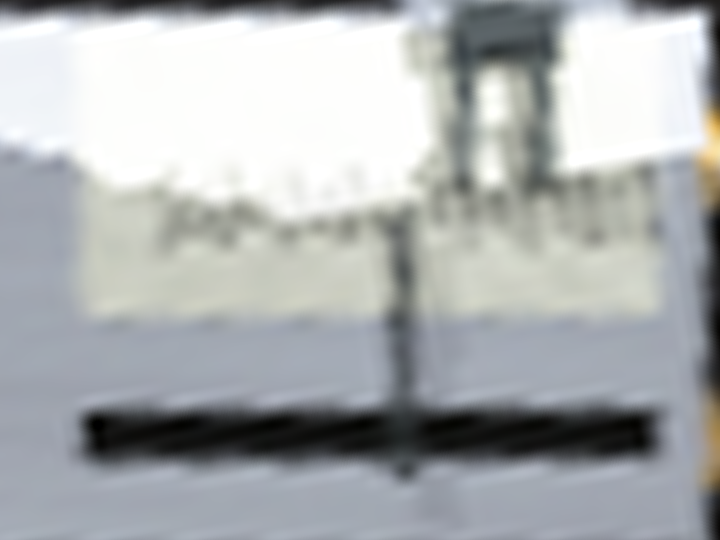

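The pointer is now at about 7.0 and the gap centre at about 23.5, so roughly 16.3 mm remain. I'll stop just short and check.

Call:
{"api": "step_arm", "payload": {"targets": [-0.09,0.51,0,0,0,0,-0.09,0.51,0,0,0,0,-0.08,0.51,0,0,0,0,0,0,0,0,0,0,0,0,0,0,0,0]}}

```text
time: 16.98
tool_pos: [541.9, 234.2, 30.1]
tool_rot: [0.646, 0.764, -0.001, 0.003]
contact_force: [4.1, -11.9, 4.1]
gripper_width: 0.2
grasp_force: 6.4
```

```bash
python3 g.py; python3 rect.py r2 | sed 's/-60.* 0:/0:/'
```

```text
16.975 [541.9 234.2  30.1] tool x yaw 99.59 F [  4.13 -11.86   4.06] M [-1.973 -0.659 -0.047] w 0.22761063223270883 6.4305634796619415 j [ 0.35  0.13  1.58 -0.01  1.43  0.19] 17.0
gauge xyz 1.38 157.49 30.14
fork 0:250 1:252 2:253 3:253 4:253 5:253 6:253 7:253 8:249 9:245 10:237 11:227 12:211 13:195 14:179 15:160 16:136 17:121 18:134 19:168 20:205 21:230 22:235 23:222 24:200 25:179 26:166 27:154 28:134 29:114 30:109 31:128 32:166 33:206 34:235 35:248 36:250 37:249 38:247 39:247 40:248 41:248 42:247 43:246 44:246 45:246 46:243 47:239 48:237 49:238 50:240 51:238 52:235 53:229 54:223 55:219 56:211 57:194 58:174 59:153
ptr 0:176 1:176 2:175 3:174 4:174 5:173 6:173 7:172 8:172 9:173 10:173 11:174 12:175 13:176 14:177 15:178 16:177 17:171 18:158 19:137 20:114 21:97 22:96 23:111 24:134 25:152 26:160 27:161 28:161 29:162 30:165 31:170 32:173 33:175 34:175 35:174 36:174 37:173 38:173 39:172 40:172 41:172 42:173 43:174 44:175 45:175 46:175 47:175 48:173 49:172 50:170 51:169 52:169 53:169 54:167 55:162 56:149 57:126 58:91 59:55
```

View pics/r2.png

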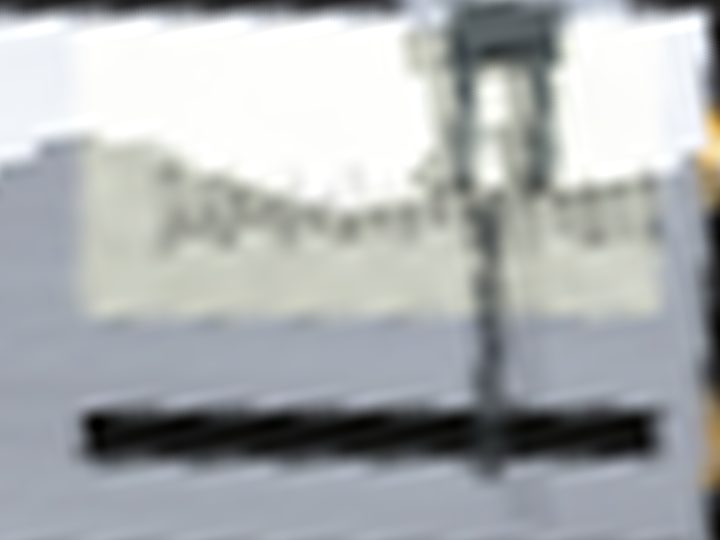

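The pointer is at 21.55 and the gap centre at 23.45. I'll draw 1.9 mm more, then hold.

Call:
{"api": "step_arm", "payload": {"targets": [-0.03,0.19,0,0,0,0,0,0,0,0,0,0,0,0,0,0,0,0,0,0,0,0,0,0,0,0,0,0,0,0]}}

```text
time: 17.75
tool_pos: [541.7, 235.8, 30.1]
tool_rot: [0.646, 0.764, -0.001, 0.003]
contact_force: [4.1, -13.8, 4.9]
gripper_width: -0.2
grasp_force: 6.9
```

```bash
python3 g.py; python3 rect.py r3 | sed 's/-60.* 10:/10:/' | cut -c1-250
```

```text
17.75 [541.7 235.8  30.1] tool x yaw 99.58 F [  4.13 -13.84   4.94] M [-2.037 -0.608 -0.017] w -0.17838347393854753 6.873675361275673 j [ 0.36  0.13  1.57 -0.01  1.43  0.19] 17.0
gauge xyz 1.38 159.11 30.12
fork 10:237 11:227 12:211 13:195 14:179 15:160 16:135 17:121 18:134 19:168 20:205 21:230 22:235 23:222 24:200 25:180 26:166 27:153 28:134 29:114 30:109 31:128 32:166 33:206 34:234 35:248 36:251 37:249 38:248 39:249 40:251 41:251 42:248 43:246 44:245 
ptr 10:173 11:174 12:175 13:176 14:177 15:177 16:178 17:176 18:171 19:162 20:145 21:120 22:98 23:92 24:104 25:126 26:145 27:156 28:161 29:162 30:163 31:166 32:169 33:172 34:174 35:174 36:174 37:173 38:172 39:172 40:172 41:172 42:173 43:174 44:175 45:
```

Call:
{"api": "step_arm", "payload": {"targets": [0,0,0,0,0,0,0,0,0,0,0,0,0,0,0,0,0,0,0,0,0,0,0,0,0,0,0,0,0,0,0,0,0,0,0,0,0,0,0,0,0,0]}}

```text
time: 18.77
tool_pos: [541.6, 235.8, 30.1]
tool_rot: [0.646, 0.764, -0.001, 0.003]
contact_force: [5.1, -12.9, 2.7]
gripper_width: 0.0
grasp_force: 6.9
```

Call:
{"api": "step_arm", "payload": {"targets": [0.08,-0.47,0,0,0,0,0.08,-0.47,0,0,0,0,0.08,-0.47,0,0,0,0,0.08,-0.47,0,0,0,0,0.08,-0.47,0,0,0,0,0.08,-0.47,0,0,0,0,0.08,-0.47,0,0,0,0,0.08,-0.47,0,0,0,0,0.08,-0.47,0,0,0,0,0.08,-0.47,0,0,0,0,0.08,-0.47,0,0,0,0,0.08,-0.47,0,0,0,0]}}

```text
time: 20.27
tool_pos: [550.1, 182.2, 29.7]
tool_rot: [0.645, 0.764, 0.0, 0.0]
contact_force: [0.4, -3.3, 2.8]
gripper_width: -0.1
grasp_force: 1.6
```

Call:
{"api": "step_arm", "payload": {"targets": [0,0,0,0,0,0,0,0,0,0,0,0]}}

```text
time: 20.52
tool_pos: [549.9, 182.4, 29.4]
tool_rot: [0.645, 0.764, 0.0, 0.0]
contact_force: [2.6, -3.8, 3.8]
gripper_width: 0.3
grasp_force: 2.0
```

```bash
python3 g.py
```

```text
20.525 [549.9 182.4  29.4] tool x yaw 99.68 F [ 2.63 -3.78  3.78] M [-0.558 -0.394 -0.014] w 0.3139988108549209 2.025432586669922 j [ 0.26  0.1   1.61 -0.    1.43  0.09] 17.0
gauge xyz 0.75 105.09 29.4
```

Call:
{"api": "step_arm", "payload": {"targets": [0.05,-0.3,0,0,0,0,0.05,-0.3,0,0,0,0,0.05,-0.3,0,0,0,0,0,0,0,0,0,0]}}

```text
time: 21.02
tool_pos: [550.9, 173.2, 29.0]
tool_rot: [0.645, 0.764, -0.0, -0.0]
contact_force: [-0.2, -0.6, 0.1]
gripper_width: 0.2
grasp_force: 0.0
```

```bash
python3 g.py
```

```text
21.025 [550.9 173.2  29. ] tool x yaw 99.67 F [-0.25 -0.57  0.1 ] M [-0.009 -0.012 -0.043] w 0.23479610815574692 0.0 j [0.25 0.1  1.61 0.   1.43 0.08] 17.0
gauge xyz 0.31 95.88 28.95
```

No contact remains. I'll lift straight out, move clear and check.

Call:
{"api": "step_arm", "payload": {"targets": [0,0,2,0,0,0,0,0,4,0,0,0,0,0,5,0,0,0,0,0,5,0,0,0,-3,2,2,0,0,0,-3,2,0,0,0,0,-3,2,0,0,0,0,0,0,0,0,0,0,0,0,0,0,0,0]}}

```text
time: 22.15
tool_pos: [461.6, 233.3, 210.5]
tool_rot: [0.645, 0.764, 0.001, 0.001]
contact_force: [0.7, -0.1, 0.0]
gripper_width: 0.1
grasp_force: 0.0
```

```bash
python3 lk.py; python3 rect.py r4 | sed 's/-60.* 10:/10:/' | cut -c1-250
python3 - <<'E'
from h import *
p,d=shot('top','top9'); cv2.imwrite('pics/t9.png',p[100:290,100:480,::-1].repeat(2,0).repeat(2,1))
E
```

```text
251 [ 577.93203861 -347.57208364   30.55463452] [ 563.89582327 -362.48338574   12.45435666] [ 592.95982128 -333.94366051   42.69208635]
fork 10:235 11:224 12:207 13:190 14:175 15:156 16:132 17:118 18:131 19:164 20:201 21:227 22:232 23:219 24:196 25:175 26:162 27:149 28:130 29:111 30:106 31:124 32:162 33:202 34:231 35:246 36:249 37:248 38:247 39:248 40:249 41:250 42:250 43:249 44:249 
ptr 10:236 11:237 12:238 13:239 14:238 15:233 16:220 17:198 18:174 19:156 20:142 21:131 22:129 23:145 24:176 25:206 26:225 27:233 28:235 29:235 30:234 31:235 32:236 33:236 34:237 35:238 36:237 37:237 38:236 39:235 40:235 41:235 42:236 43:236 44:237 4
```

View pics/t9.png

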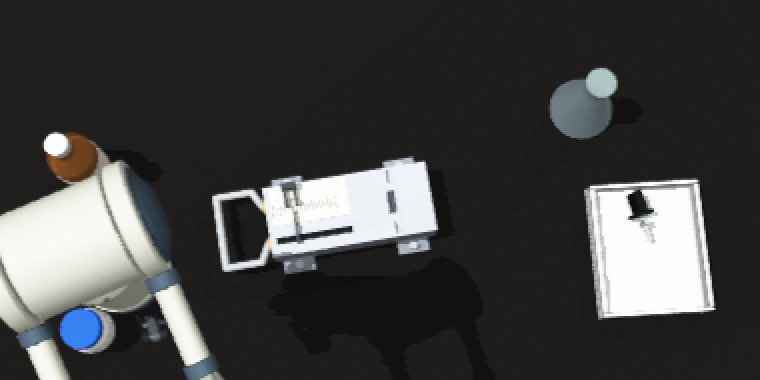

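In the final view the handle is home, with its bar edge at column ~206 as at the start. The pointer stands in the gap, offset about −1.2 to −1.7 mm. The lock lies in the tray, and the bystanders haven't moved. I'm handing in.

```bash
python3 -c "
from station import env
print(env.sign_off())"
```

```text
the job is handed in; nothing more can be done
None
```

The job is handed in with no verdict returned: the lock lies in the tray, the pointer stands about 1–2 mm off centre in the target gap (3.5 mm allowed), the handle was eased back home, and the flask, bottle and jar look unmoved.

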